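# Raise the spectrophotometer lid and take the dark zero

## Task

Take the dark zero on the spectrophotometer. With your fingertips under its front lip, not gripping it, push the sample-compartment lid up past its balance point so that it leans back on its stop and stays raised by itself, without flinging it; then let go of it and push the blue zero key all the way down and release it. Press the blue key only once the lid is up, leave the other keys alone, and do not move, tip or pick up any of the glassware and bottles standing about.

Things in the scene. Friction and masses are not known exactly. Their poses are not given: they have to be found in the camera images.
- spectro: bench spectrophotometer, cream, fixed, 340 (x) x 430 (y) mm; origin at the centre of its underside on the bench, x from front to rear, y to its left, z up; front face at x = -170. Left half: sample well (walls 160 high) under the dark lid, behind it a low deck 110 high. Right half: keypad deck 165 high (x -170 to 0), behind it display and housing up to 210 high
- lid (a joint): lid angle, rad: 0 shut and level (as it starts), grows as the front rises and goes back, stop at 1.75 (10 degrees past upright). A steel counterweight bar behind the hinge puts the balance point at about 0.95: below it the lid falls shut, beyond it it falls back, damped, onto its stop and stays. Lifting takes 1 to 3 N at the lip
- lid_hinge (a point): middle of the lid's hinge axis, which runs along the instrument's y, at (0, 107.5, 165) mm of the instrument. The lid is a dark hood 205 wide, 170 from hinge to front wall, 38 high, hollow below, with 6 mm walls
- lid_lip (a point): middle of the front lower edge of the lid's mid-grey finger lip; moves with the lid. The lip is a ledge 120 wide, 10 thick; its flat underside lies in the hinge axis's plane, 165 to 199 mm from it. Shut: level, 165 mm above the bench, jutting 29 mm out before the instrument's front face, nothing below it. x axis from lip to hinge, z out of the lid's top
- key_blue (a joint): the zero key: round blue key, 26 mm across, second from the left in a row of four (45 mm apart: white, blue, grey, green from left to right). Travel in m straight down: 0 up, 0.005 fully down, which takes about 4 N; it springs back
- key_blue_top (a point): centre of the blue key's top face, 176.5 mm above the bench when up, at x = -110, y = -85 mm of the instrument
- key_white (a joint): white key, travel in m (0 up); leave alone
- key_grey (a joint): grey key, travel in m; leave alone
- key_green (a joint): green key, travel in m; leave alone
- wash_bottle: white wash bottle with red cap and bent spout, 68 mm across, 203 mm tall, on the bench to the left of the instrument; loose; origin at the centre of its underside
- amber_bottle: small amber glass bottle with black cap, 44 mm across, 75 mm tall, on the bench by the instrument's front left corner; loose; origin at the centre of its underside
- beaker: clear glass beaker, 54 mm across, 70 mm tall, on the bench to the right of the instrument; loose; origin at the centre of its underside
- flask: stoppered glass volumetric flask, 66 mm across, 128 mm tall, blue stopper, on the bench to the right of the instrument; loose; origin at the centre of its underside
- rack: pale blue cuvette rack, 50 x 130 x 28 mm, on the bench before the right half of the instrument's front; loose; origin at the centre of its underside
- cuvette_a: stoppered cuvette, 12.5 mm square, 54 mm tall, standing in the rack (top about 60 mm above the bench); loose; origin at the centre of its underside
- cuvette_b: second such cuvette in the rack; loose; origin at the centre of its underside
Things that resemble listed ones, but are neither listed nor needed, are in the scene too. What is shaped like the beaker but red or yellow is not meant. Leave any purple look-alike of the wash_bottle alone.

How it is judged:
By the outcome, as a careful person would: the job done as asked, in the order asked, and still so for the second after the job is handed in, with the robot touching nothing.
It also fails if it takes over 48 s, if anything falls off the work surface, if the arm or the gripper's body presses on something with over 40 N, if the wrist force passes 120 N, or if a joint passes its speed limit or range.

## Robot

A 7-joint arm with a two-finger parallel gripper is mounted at the origin on the work surface. World frame = base frame: x ahead of the robot, y to its left, z up, the work surface at z = 0. Lengths are in m, angles in rad, forces in N, time in s.
With the tool pointing down it reaches from about 0.35 to 0.9 m from the base axis. Payload 8.1 kg.
Tool frame: the origin (TCP) lies between the finger pads; the fingertips stand 17 mm ahead of it and the grasp point (between the pads) lies 2 mm behind it; z points along the fingers, y is the line along which they close (so a half turn about z gives the same grasp; the last joint's range is limited). The gripper opens to 92 mm and grips with 3 to 60 N. Pads are 19 mm wide; open, the fingers measure 130 mm over their backs; the gripper's body (75 mm by 190 mm) begins 47 mm behind the grasp point.
Start: joints at [1.1, 0.434, 0.025, 1.573, -0.012, 1.134, -0.075], TCP at [0.225, -0.583, 0.205] pointing down, gripper open.
Joint ranges: [-2.62, 2.62], [-0.44, 2.09], [-1.27, 1.32], [0.08, 2.57], [-1.32, 4.46], [0.12, 2], [-2.74, 2.74]. Speed limits (rad/s): [2.22, 2.22, 3.01, 3.01, 3.14, 3.14, 3.14].

## Interface

Orientations are given as a 3x3 rotation matrix whose columns are the frame's x, y, z axes.
In Python, from cell import r, kinematics, eyes gives the robot as it stands. Calls block until the motion is done:
- r.move_pose(position, orientation): joint-space move of the TCP to a pose.
- r.move_l(position, frame=None, speed=0.15): straight line of the TCP; frame=None keeps the orientation; speed is the mean speed in m/s.
- r.move_j(angles): joint-space move.
- r.set_gripper(opening, squeeze=None): finger opening in m; squeeze is the grip in N (None keeps the last); returns when the fingers have stopped.
- r.dwell(seconds).
- kinematics.ik(position, orientation): joint angles nearest the present ones, or None.
- eyes.grab_frame(name): name is "scene" or "top"; returns (picture, depth): 420x560x3 uint8, blue, green, red; 420x560 float32, m along the optical axis (not along the pixel's ray), 0 where there is no reading.
- eyes.camera_model(name): a dict with "camera_matrix" (3x3 intrinsics, pixels), "rvec" (rotation vector, rad) and "tvec" (3), from world to camera coordinates, as OpenCV has them. Camera axes: x right, y down, z forward; pixel columns grow to the right and rows downward; lengths in m; the calibration is good to about 2 mm. A picture is of the moment at which its call begins. camera_model takes no time and is no camera call.
A pose or a line that the arm cannot do raises r.IKError and nothing moves.
- r.hand_in(): hands the job in; it is judged then, once.
Readings, each from a call of its own:
- r.get_t(): time.
- r.get_qpos(): joint angles.
- r.get_qvel(): joint speeds.
- r.get_joint_torque(): joint torques, N m.
- r.get_tcp_pos(): TCP position.
- r.get_orientation(): TCP orientation.
- r.get_contact_force(): force on the tool from outside, world axes, zero at the start.
- r.get_moment(): the same for the moment, N m.
- r.get_opening(): finger opening in m.
- r.get_gripper_force(): force on a finger pad.
Only numpy, scipy, OpenCV 4.12 (cv2) and the standard library are available. Lean on these libraries where they do the work, as an engineer would, in place of code of your own. Each camera call takes 0.05 s, during which the arm holds its last target. There are 200 camera calls.

## Working session

There is one attempt and no reset: what is moved stays moved. The work goes in short steps, each a Python script; the robot and the scene stay as the last script left them, time stands still between calls to the robot, and variables do not carry over. Pictures are saved under pics/ and viewed, at most 10 in all, crops included, and the job is handed in when it is done.

```bash
mkdir -p pics; ls; python3 - <<'E'
from cell import r,kinematics,eyes
import cv2,numpy as np
ims=[]
for n in("scene","top"):
    p,d=eyes.grab_frame(n); np.savez(f"{n}0.npz",p=p,d=d); cv2.imwrite(f"pics/{n}0.png",p)
    m=eyes.camera_model(n);print(n,m["camera_matrix"],m["rvec"],m["tvec"])
print(r.get_t(),r.get_orientation())
E
```

```text
pics
scene [[390.14606641   0.         280.95801177]
 [  0.         390.14606641 212.98432512]
 [  0.           0.           1.        ]] [ 2.10525048  1.45721818 -0.51990953] [-0.16786655 -0.38130873  1.60365445]
top [[494.96947285   0.         284.96750417]
 [  0.         494.96947285 217.26254496]
 [  0.           0.           1.        ]] [ 2.15685454 -2.16036652  0.17273194] [-0.05138223  0.57926764  1.23489423]
0.1 [[ 9.33121779e-01  3.59560001e-01 -5.92830520e-04]
 [ 3.59560475e-01 -9.33120944e-01  1.25287477e-03]
 [-1.02698920e-04 -1.38224316e-03 -9.99999039e-01]]
```

View pics/scene0.png

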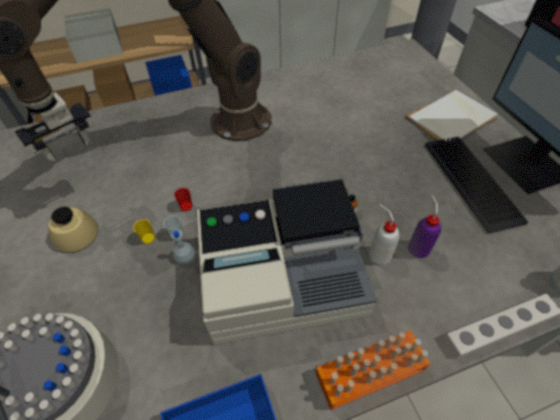

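View pics/top0.png

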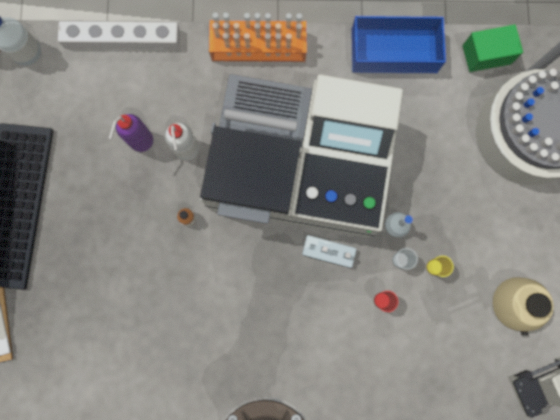

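Candidates for the blue key in the top view are the key (331,196), flask stopper (408,219), carousel caps (~530,100) and the tray (398,45). I choose (331,196), second in the row of four. For the lip, the candidates are the grey ledge (244,212) and the grey deck/counterweight (262,118). I choose (244,212), in front of the dark lid.

```bash
cat > h.py <<'E'
import numpy as np,cv2
from cell import r,kinematics,eyes
def cam(n):
    m=eyes.camera_model(n);R=cv2.Rodrigues(np.array(m["rvec"],float))[0];return np.array(m["camera_matrix"]),R,np.array(m["tvec"],float).ravel()
def ray(n,uv,z):
    K,R,t=cam(n);c=-R.T@t;d=R.T@np.linalg.solve(K,[uv[0],uv[1],1.]);return c+d*(z-c[2])/d[2]
def depthpt(n,uv,d):
    K,R,t=cam(n);return R.T@(np.linalg.solve(K,[uv[0],uv[1],1.])*d-t)
E
python3 - <<'E'
from h import *
off=[-.04,-.085,-.13,-.175]
off=[-.085+.045,-.085,-.085-.045,-.085-.09]
for n,seeds in(("top",[(312,193),(331,196),(350,199),(369,202)]),("scene",[(260,214),(244,216),(228,219),(212,222)])):
    z=np.load(n+"0.npz");p,d=z["p"],z["d"];W=[]
    lab=cv2.cvtColor(p,cv2.COLOR_BGR2LAB).astype(float)
    for s in seeds:
        # key = pixels unlike black deck near seed
        x0,y0=s[0]-10,s[1]-10;c=p[y0:y0+21,x0:x0+21].astype(int)
        m=(c.max(2)>75).astype(np.uint8)
        k,l,st,ce=cv2.connectedComponentsWithStats(m);b=l[10,10]
        uv=ce[b]+[x0,y0] if b else np.array(s,float)
        w=ray(n,uv,.1765-(.000));W.append(w);print(n,s,uv.round(1),st[b][4],w.round(4),d[int(uv[1]),int(uv[0])], depthpt(n,uv,d[s[1],s[0]]).round(4))
    W=np.array(W)[:,:2];L=np.c_[[-.11]*4,off]
    a=L-L.mean(0);q=W-W.mean(0)
    yaw=np.arctan2((a[:,0]*q[:,1]-a[:,1]*q[:,0]).sum(),(a*q).sum());Rz=np.array([[np.cos(yaw),-np.sin(yaw)],[np.sin(yaw),np.cos(yaw)]])
    t=W.mean(0)-Rz@L.mean(0);print(n,"yaw",yaw,"t",t,"scale",np.linalg.norm(q)/np.linalg.norm(a))
    for l,nm,zz in[((-.199,.1675),'lipL',.175),((-.199,.0475),'lipR',.175),((0,.215),'hL',.2),((0.17,-.215),'rearR',.21),((-.17,-.215),'frR',.165),((-.17,.21),'lidFL',.203)]:
        K,R,tt=cam(n);w=np.r_[Rz@l+t,zz];u=K@(R@w+tt);u=u[:2]/u[2];print(nm,w.round(4),u.round(1));cv2.drawMarker(p,tuple(int(v) for v in u.round()),(0,255,255),cv2.MARKER_CROSS,5,1)
    c=p[60:290,150:430] if n=="top" else p[160:350,170:400]
    cv2.imwrite(f"pics/{n}1.png",cv2.resize(c,None,fx=2.5,fy=2.5,interpolation=cv2.INTER_CUBIC))
E
```

```text
top (312, 193) [311.6 192. ] 157 [ 0.6193 -0.1116  0.1765] 1.1494074 [ 0.6191 -0.1115  0.1778]
top (331, 196) [330.8 195.3] 155 [ 0.6115 -0.1559  0.1765] 1.1460668 [ 0.6112 -0.1558  0.1779]
top (350, 199) [349.9 198.8] 132 [ 0.6035 -0.2002  0.1765] 1.1502131 [ 0.6036 -0.2004  0.1756]
top (369, 202) [369.  202.1] 142 [ 0.5956 -0.2446  0.1765] 1.1457243 [ 0.5953 -0.2442  0.1786]
top yaw -0.1764682419984675 t [ 0.73464157 -0.09156676] scale 1.0011350189136492
lipL [0.5681 0.1083 0.175 ] [216.3 213.9]
lipR [ 0.5471 -0.0099  0.175 ] [267.7 223. ]
hL [0.7724 0.1201 0.2   ] [211.4 124.7]
rearR [ 0.8643 -0.3331  0.21  ] [406.5  86.1]
frR [ 0.5295 -0.2734  0.165 ] [381.2 231. ]
lidFL [0.6041 0.145  0.203 ] [198.8 196.3]
scene (260, 214) [259.9 213.7] 83 [ 0.6245 -0.1107  0.1765] 1.0801759 [ 0.6248 -0.1108  0.1768]
scene (244, 216) [243.6 216.2] 74 [ 0.6164 -0.1553  0.1765] 1.0772754 [ 0.6201 -0.156   0.1812]
scene (228, 219) [227.5 218.7] 46 [ 0.6087 -0.1992  0.1765] 1.070404 [ 0.6088 -0.1992  0.1766]
scene (212, 222) [211.1 221.3] 64 [ 0.6013 -0.2437  0.1765] 1.0662152 [ 0.6032 -0.2438  0.179 ]
scene yaw -0.17320728995343895 t [ 0.73960518 -0.09029469] scale 0.9986991783259577
lipL [0.5725 0.109  0.175 ] [324.8 180. ]
lipR [ 0.5518 -0.0092  0.175 ] [284.9 185.9]
hL [0.7767 0.1215 0.2   ] [362. 226.]
rearR [ 0.87   -0.3314  0.21  ] [199.6 314.3]
frR [ 0.5351 -0.2728  0.165 ] [196.1 209.2]
lidFL [0.6083 0.1459 0.203 ] [342.4 178.5]
```

View pics/top1.png

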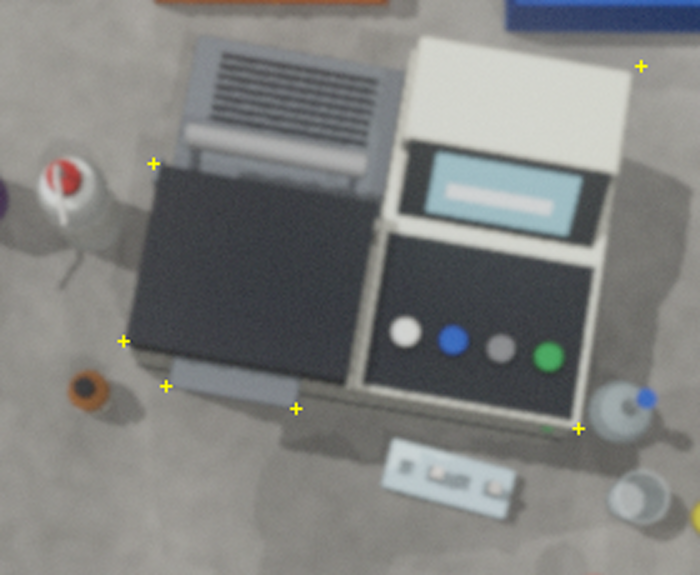

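The crop shows the row white (405,331), blue (453,340), grey (500,348), green (548,356). The mid-grey lip is at (170–298, 362–404) in front of the dark lid, and both match the pose fit. The amber bottle is at (88,390). Next I check which tool attitudes can do the lift arc.

```bash
python3 - <<'E'
from h import *
np.set_printoptions(precision=2,suppress=True)
lo=np.array([-2.62,-.44,-1.27,.08,-1.32,.12,-2.74]);hi=np.array([2.62,2.09,1.32,2.57,4.46,2,2.74])
for side in (0,1):
 for flip in(1,-1):
  for psi in np.radians([-30,-45]):
   for phi in np.radians([0,15]):
    print(side,flip,np.degrees([psi,phi]).round())
    for th,b in((0,.1),(0,0),(.6,0),(1.2,0)):
        p,R=lift(th,phi,psi,flip,side,half=.0095 if not side else .019,gap=.008)
        q=kinematics.ik(p-b*R[:,2],R)
        print('  ',(p-b*R[:,2]), q if q is None else (np.array(q),np.minimum(q-lo,hi-q).min()))
top=np.load("top0.npz")
for n,uv,z in(("amber",(186,215),.075),("red",(387,301),.07),("rack",(330,251),.03),("wash",(178,131),.19),("beaker",(406,259),.07),("flask",(408,219),.12)):print(n,RI.T@(ray("top",uv,z)-T))
E
```

```text
0 1 [-30.   0.]
   [0.48 0.12 0.15] (array([-0.83,  1.08, -0.53,  2.24,  1.27,  1.99, -1.8 ]), np.float64(0.01338572355065959))
   [0.56 0.06 0.15] (array([-0.63,  1.07, -0.47,  2.27,  1.51,  1.98, -1.73]), np.float64(0.021775294080093266))
   [0.59 0.05 0.25] (array([-0.54,  0.81, -0.52,  2.28,  1.57,  1.95, -1.46]), np.float64(0.05364644971402388))
   [0.67 0.04 0.33] (array([-0.52,  0.64, -0.34,  2.16,  1.71,  1.73, -1.19]), np.float64(0.26848830571897775))
0 1 [-30.  15.]
   [0.49 0.12 0.12] (array([-1.06,  1.3 , -0.16,  2.14,  1.22,  1.89, -1.91]), np.float64(0.10586836419193779))
   [0.56 0.06 0.14] (array([-0.83,  1.25, -0.16,  2.19,  1.44,  1.96, -1.89]), np.float64(0.036807164364038636))
   [0.59 0.05 0.25] (array([-0.78,  1.  , -0.16,  2.26,  1.53,  1.96, -1.69]), np.float64(0.03517515860451548))
   [0.67 0.04 0.32] (array([-0.63,  0.85, -0.16,  2.17,  1.77,  1.93, -1.41]), np.float64(0.07403751792623159))
0 1 [-45.   0.]
   [0.51 0.14 0.15] (array([-0.82,  1.05, -0.42,  1.95,  1.18,  1.97, -1.55]), np.float64(0.028625990136204038))
   [0.56 0.06 0.15] (array([-0.7 ,  1.03,
[... 5540 characters left out ...]
1,  0.79, -0.52,  1.89,  1.59,  1.98,  0.5 ]), np.float64(0.02377900497817409))
1 -1 [-45.  15.]
   [0.51 0.13 0.11] (array([-0.97,  1.28, -0.16,  1.87,  1.15,  1.97, -0.06]), np.float64(0.028109978570291405))
   [0.57 0.06 0.13] (array([-0.79,  1.23, -0.16,  1.96,  1.31,  1.97, -0.08]), np.float64(0.03311701902582054))
   [0.59 0.05 0.24] (array([-0.75,  1.02, -0.16,  2.01,  1.39,  1.99,  0.09]), np.float64(0.012629560482194657))
   [0.67 0.04 0.31] (array([-0.63,  0.91, -0.16,  1.91,  1.59,  1.97,  0.34]), np.float64(0.026521690665683106))
amber [-0.2   0.26  0.07]
red [-0.33 -0.27  0.07]
rack [-0.23 -0.12  0.03]
wash [-0.03  0.29  0.19]
beaker [-0.22 -0.3   0.07]
flask [-0.13 -0.28  0.12]
```

```bash
cat >> h.py <<'E'
PSI=-np.pi/4
def liftc(th,gap=0.,back=0.,rr=.183,y=.115):
    """TCP pose with the leading upper fingertip corner gap below the lip's underside"""
    R=tool(0,PSI,-1,0);h=RI@np.array([-np.sin(PSI),np.cos(PSI),0])
    P=W([-rr*np.cos(th)+gap*np.sin(th)*1.0,y,.165+rr*np.sin(th)-gap*np.cos(th)])
    if th>0: P=W([-rr*np.cos(th)-gap*np.sin(th),y,.165+rr*np.sin(th)-gap*np.cos(th)])
    return P-(.017+back)*R[:,2]-.0095*np.array([0,0,1.])-.019*h,R
E
python3 - <<'E'
from h import *
np.set_printoptions(precision=3,suppress=True)
r.set_gripper(0.0)
p,R=liftc(0,.012,.11)
r.move_pose(p+[0,0,.22],R)
print(r.get_t(),r.get_qpos(),r.get_opening(),r.get_contact_force())
r.move_l(p+[0,0,.03],speed=.15)
print(r.get_t(),r.get_qpos(),r.get_tcp_pos(),r.get_contact_force())
p,d=eyes.grab_frame("scene");q,_=eyes.grab_frame("top")
cv2.imwrite("pics/a.png",np.hstack([cv2.resize(p[60:360,130:480],(400,343)),cv2.resize(q[80:380,100:450],(400,343))]))
E
```

```text
4.3833 [-1.043  0.608 -0.158  1.998  1.111  1.918  2.004] 0.0009282425102263661 [-0.219  0.282 -0.214]
5.8 [-1.05   0.958 -0.15   1.995  1.07   1.772  1.679] [0.487 0.147 0.174] [-0.42  -0.868  0.675]
```

View pics/a.png

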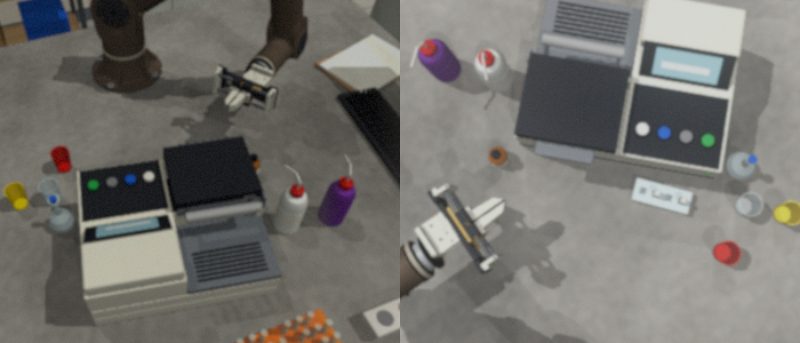

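Left panel: gripper horizontal at (245,90), clear of the instrument. Right panel: tips at (503,205) pointing at the lip (565,150), and the amber bottle (497,156) lies below the gripper's path. Next I insert and start the lift.

```bash
python3 - <<'E'
from h import *
np.set_printoptions(precision=2,suppress=True)
p,R=liftc(0,.012,.11); r.move_l(p,R,speed=.1)
p,R=liftc(0,.012,0); r.move_l(p,R,speed=.08); f0=np.array(r.get_contact_force());print("in",r.get_t(),f0,r.get_tcp_pos()-p)
for th in(.0,.1,.2,.3):
    p,R=liftc(th);r.move_l(p,R,speed=.05);print(th,r.get_t(),np.array(r.get_contact_force())-f0)
p,d=eyes.grab_frame("scene");q,_=eyes.grab_frame("top")
cv2.imwrite("pics/b.png",np.hstack([cv2.resize(p[100:300,200:433],(400,343)),cv2.resize(q[100:300,133:366],(400,343))]))
E
```

```text
in 7.875 [-0.36 -0.09 -0.34] [-0.  0. -0.]
0.0 8.2667 [-0.1   0.84 -0.05]
0.1 8.7833 [ 0.12 -0.24  1.05]
0.2 9.3 [-0.15  0.36  0.14]
0.3 9.8167 [0.27 0.22 0.47]
```

View pics/b.png

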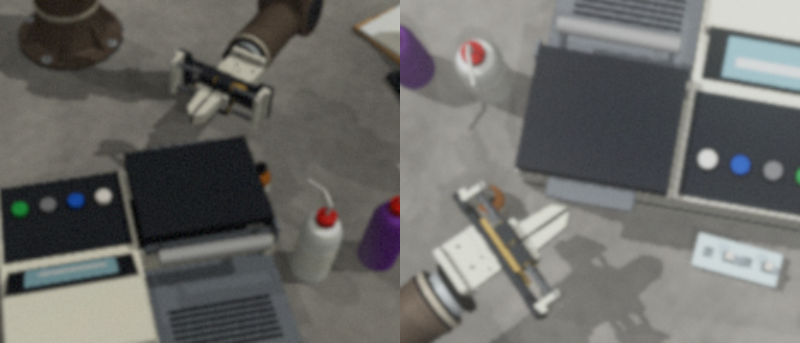

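```bash
python3 - <<'E'
from h import *
np.set_printoptions(precision=3,suppress=True)
t=np.array(r.get_tcp_pos());R=np.array(r.get_orientation());tip=t+.017*R[:,2]
print(t,R,tip,"inst",RI.T@(tip-T),liftc(.3)[0])
for n in("top","scene"):
    K,Rc,tc=cam(n);u=K@(Rc@tip+tc);print(n,u[:2]/u[2])
    for l in([-.199,.1675,.175],[-.199,.0475,.175],[-.165,.0475,.175]):
        u=K@(Rc@W(l)+tc);print(u[:2]/u[2])
for z in(.2,.22):print("seen tip",ray("top",(230,222),z))
for uv in((218.8,215.2),(268.8,221.2)):print(RI.T@(ray("top",uv,.17)-T))
E
```

```text
[0.559 0.055 0.209] [[ 0.    -0.818  0.576]
 [-0.    -0.576 -0.818]
 [ 1.     0.    -0.   ]] [0.568 0.041 0.209] inst [-0.188  0.102  0.209] [0.559 0.055 0.21 ]
top [244.607 211.596]
[216.433 213.522]
[267.848 222.358]
[270.395 207.967]
scene [303.384 177.126]
[324.022 179.302]
[284.259 185.227]
[286.454 193.857]
seen tip [0.546 0.074 0.2  ]
seen tip [0.544 0.073 0.22 ]
[-0.201  0.162  0.17 ]
[-0.195  0.046  0.17 ]
```

```bash
python3 - <<'E'
from h import *
np.set_printoptions(precision=3,suppress=True)
q,d=eyes.grab_frame("top");d0=np.load("top0.npz")["d"]
for uv in((245,165),(240,190),(245,203),(244,212),(244,217),(235,219),(228,224)):
    print(uv,[depthpt("top",uv,x[uv[1],uv[0]]) for x in(d0,d)])
f=[r.get_contact_force() for _ in range(10)];print(np.mean(f,0),r.get_t())
p,_=eyes.grab_frame("scene")
cv2.imwrite("pics/c.png",np.hstack([cv2.resize(p[120:240,250:370],(400,400),interpolation=2),cv2.resize(q[150:270,180:300],(400,400),interpolation=2)]))
E
```

```text
(245, 165) [array([0.677, 0.042, 0.202]), array([0.676, 0.041, 0.206])]
(240, 190) [array([0.619, 0.052, 0.203]), array([0.619, 0.053, 0.201])]
(245, 203) [array([0.588, 0.041, 0.207]), array([0.589, 0.041, 0.201])]
(244, 212) [array([0.573, 0.045, 0.174]), array([0.572, 0.045, 0.178])]
(244, 217) [array([0.561, 0.045, 0.172]), array([0.561, 0.045, 0.173])]
(235, 219) [array([ 0.58 ,  0.08 , -0.001]), array([0.58 , 0.079, 0.002])]
(228, 224) [array([ 0.567,  0.098, -0.004]), array([0.539, 0.077, 0.221])]
[-0.793 -0.791  0.828] 9.9667
```

View pics/c.png

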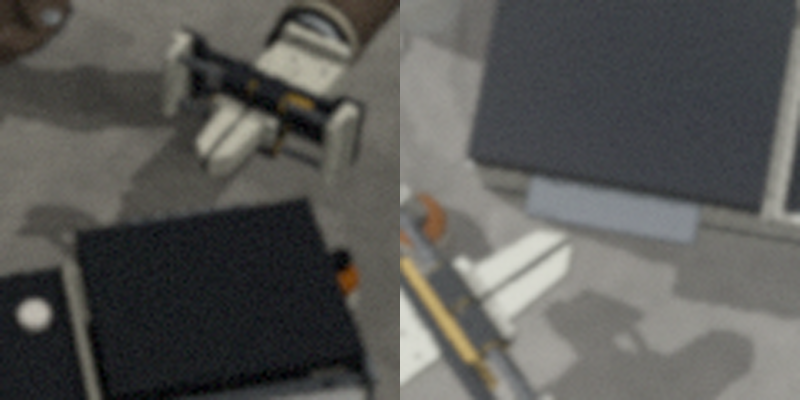

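```bash
python3 - <<'E'
from h import *
np.set_printoptions(precision=3,suppress=True)
t=np.array(r.get_tcp_pos());R=np.array(r.get_orientation())
for n,uv in(("scene",(311.5,169.5)),("top",(231.5,223))):
  for z in(.20,.21,.219):print(n,z,R.T@(ray(n,uv,z)-t))
q0=r.get_qpos();print(q0,kinematics.ik(t,R),r.get_opening())
# start image: gripper tips in top0, tool down: closest points to camera etc.
d=np.load("top0.npz")["d"];K,Rc,tc=cam("top");v,u=np.mgrid[360:420,500:560]
P=(np.linalg.inv(K)@np.stack([u.ravel(),v.ravel(),np.ones(u.size)])*d[360:420,500:560].ravel()).T-tc;P=P@Rc
P=P[P[:,2]>.05];print(len(P),np.median(P,0),P.min(0),P.max(0),np.percentile(P[:,2],[2,10,50,90]))
E
```

```text
scene 0.2 [-0.009  0.001 -0.03 ]
scene 0.21 [ 0.001 -0.004 -0.021]
scene 0.219 [ 0.01  -0.008 -0.013]
top 0.2 [-0.009  0.003 -0.021]
top 0.21 [ 0.001  0.004 -0.021]
top 0.219 [ 0.01   0.006 -0.021]
[-0.901  0.872 -0.069  2.096  1.252  1.677  1.72 ] [-0.901  0.872 -0.069  2.096  1.252  1.677  1.72 ] 0.00015582651297338796
1939 [ 0.212 -0.524  0.335] [ 0.154 -0.627  0.225] [ 0.402 -0.026  1.304] [0.296 0.309 0.335 0.383]
```

Both views put the closed fingertips about 19 mm behind the TCP rather than 17 mm ahead, so they stopped short of the lip and the lid hasn't moved. I back off and redo the insertion with the measured tip offset.

```bash
sed -i 's/(\.017+back)/(-.019+back)/; s/rr=\.183,y=\.115/rr=.185,y=.115/' h.py; python3 - <<'E'
from h import *
np.set_printoptions(precision=2,suppress=True)
p,R=liftc(0,.012,.07); 
r.move_l([p[0],p[1],r.get_tcp_pos()[2]],R,speed=.1);r.move_l(p,R,speed=.1)
p,R=liftc(0,.012,0); r.move_l(p,R,speed=.06)
F=lambda:np.mean([r.get_contact_force() for _ in range(8)],0)
f0=F();print("in",r.get_t(),f0)
for th in(.0,.1,.2):
    p,R=liftc(th);r.move_l(p,R,speed=.05);print(th,r.get_t(),F()-f0)
q,d=eyes.grab_frame("top");p,_=eyes.grab_frame("scene")
for uv in((245,165),(240,190),(245,203),(244,212)):print(uv,depthpt("top",uv,d[uv[1],uv[0]]))
cv2.imwrite("pics/d.png",np.hstack([cv2.resize(p[120:240,250:370],(400,400),interpolation=2),cv2.resize(q[150:270,180:300],(400,400),interpolation=2)]))
E
```

```text
in 12.7083 [ 0.08  0.55 -0.24]
0.0 13.1 [-0.79  0.03 -1.31]
0.1 13.6167 [ 0.67  0.33 -1.08]
0.2 14.1333 [-0.06 -0.41 -0.24]
(245, 165) [0.67 0.04 0.22]
(240, 190) [0.61 0.05 0.23]
(245, 203) [0.59 0.04 0.21]
(244, 212) [0.57 0.04 0.21]
```

View pics/d.png

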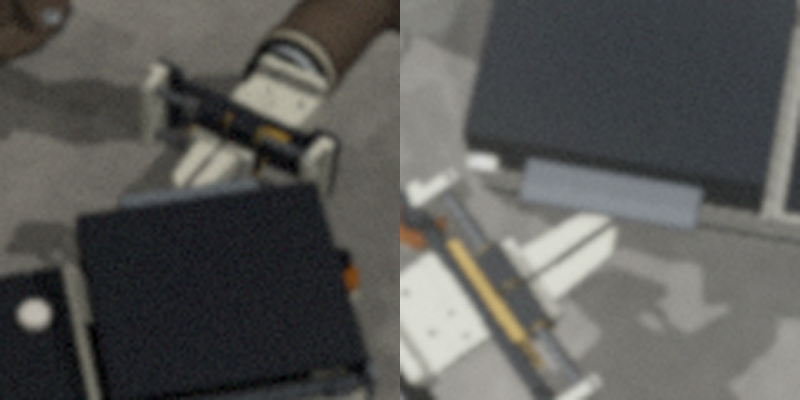

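The lid is lifting: the lip at (620,190) in the right panel now reads 0.21 m high, and the fingertips vanish under it at (610,220). I continue slowly past the balance point.

```bash
python3 - <<'E'
from h import *
np.set_printoptions(precision=2,suppress=True)
def lipz():
    q,d=eyes.grab_frame("top");v,u=np.mgrid[100:240,190:300]
    K,Rc,tc=cam("top");P=(np.linalg.inv(K)@np.stack([u.ravel(),v.ravel(),np.ones(u.size)])*d[100:240,190:300].ravel()).T-tc;P=(P@Rc-T)@RI
    P=P[(P[:,1]>.03)&(P[:,1]<.09)&(P[:,0]>-.21)&(P[:,2]<.45)];return np.percentile(P[:,2],99)
for th in(.35,.5,.65,.8,.9,1.0,1.1,1.2):
    p,R=liftc(th);r.move_l(p,R,speed=.05);print(th,r.get_t(),np.array(r.get_contact_force()),'lip z',lipz(),'expect',.165+.199*np.sin(th)+.01*np.cos(th))
r.dwell(.3);print(lipz())
q,d=eyes.grab_frame("top");p,_=eyes.grab_frame("scene")
cv2.imwrite("pics/e.png",np.hstack([cv2.resize(p[100:300,190:390],(400,400),interpolation=2),cv2.resize(q[70:270,180:380],(400,400),interpolation=2)]))
E
```

```text
0.35 14.9417 [-0.44 -0.01 -1.34] lip z 0.25677182387443664 expect 0.2426303908121086
0.5 15.7 [-0.16 -0.16 -0.26] lip z 0.27598178524070427 expect 0.26918150780114014
0.65 16.4583 [-0.9  -0.41 -1.21] lip z 0.2937838376298985 expect 0.2933929327269625
0.8 17.2167 [-1.26  0.66  0.09] lip z 0.30935407457600694 expect 0.3147209291824767
0.9 17.7833 [-0.94 -0.75  0.05] lip z 0.32041247383582766 expect 0.32709815469857584
1.0 18.35 [ 0.83  0.1  -0.36] lip z 0.3317923595188882 expect 0.33785574903545285
1.1 18.9167 [-0.13  0.01 -0.06] lip z 0.34434212107967616 expect 0.34688622586648143
1.2 19.4833 [ 0.26  0.79 -0.82] lip z 0.3573085070506684 expect 0.35409935565224476
0.3644815752396619
```

View pics/e.png

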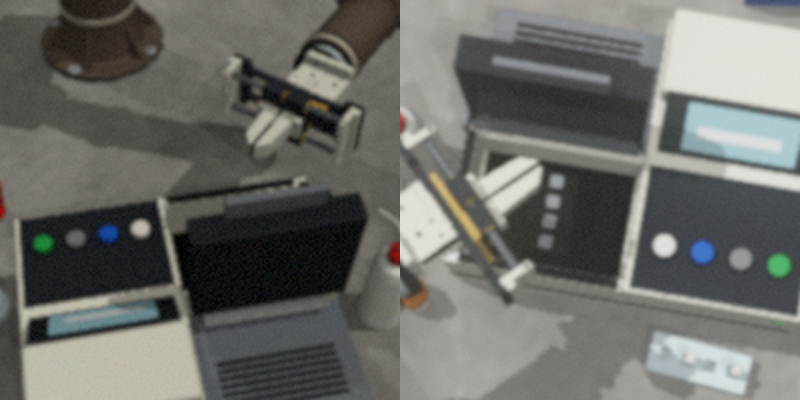

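The lid (right panel, 460–660, 40–150) has left the fingertips and is leaning back. Now I retreat and hover over the key.

```bash
python3 - <<'E'
from h import *
np.set_printoptions(precision=3,suppress=True)
t=np.array(r.get_tcp_pos());R=np.array(r.get_orientation())
r.move_l(t-.14*R[:,2],speed=.2)
K=np.array([.6125,-.156])
q0=np.array(r.get_qpos());best=None
for f in(1,-1):
    Rd=tool(-np.pi/2,0,f,1);via=np.r_[(W([-.40,-.05,0]))[:2],.36]
    a=kinematics.ik(via,Rd);b=kinematics.ik(np.r_[K,.16],Rd);print(f,a,b)
    if a is not None and b is not None:
        c=np.abs(np.array(a)-q0).max()
        if best is None or c<best[0]:best=(c,Rd,via)
c,Rd,via=best
r.move_pose(via,Rd);print(r.get_t(),r.get_qpos())
r.move_l(np.r_[K,.30],Rd,speed=.2)
r.move_l(np.r_[K,.195],Rd,speed=.15)   # tip expected ~.214
q,d=eyes.grab_frame("top");p,_=eyes.grab_frame("scene");print(r.get_t(),r.get_contact_force(),r.get_opening())
np.savez("k.npz",p=p,q=q,d=d)
cv2.imwrite("pics/f.png",np.hstack([cv2.resize(p[100:300,170:370],(400,400),interpolation=2),cv2.resize(q[70:270,200:400],(400,400),interpolation=2)]))
E
```

```text
Traceback (most recent call last):
  File "h.py", line 14, in tool
    Rp=cv2.Rodrigues(np.array([0,0,psi]))[0]
       ~~~~~~~~~~~~~^^^^^^^^^^^^^^^^^^^^^
cv2.error: OpenCV(4.12.0) /io/opencv/modules/calib3d/src/calibration_base.cpp:151: error: (-210:Unsupported format or combination of formats) The matrices must have 32f or 64f data type in function 'Rodrigues'
```

```bash
python3 - <<'E'
from h import *
np.set_printoptions(precision=3,suppress=True)
K=np.array([.6125,-.156])
q0=np.array(r.get_qpos());best=None
for f in(1,-1):
    Rd=tool(-np.pi/2,0.,f,1);via=np.r_[(W([-.40,-.05,0]))[:2],.36]
    a=kinematics.ik(via,Rd);b=kinematics.ik(np.r_[K,.16],Rd);print(f,a,b)
    if a is not None and b is not None:
        c=np.abs(np.array(a)-q0).max()
        if best is None or c<best[0]:best=(c,Rd,via)
c,Rd,via=best
r.move_pose(via,Rd);print(r.get_t(),r.get_qpos())
r.move_l(np.r_[K,.30],Rd,speed=.2)
r.move_l(np.r_[K,.195],Rd,speed=.15)   # tip expected ~.214
q,d=eyes.grab_frame("top");p,_=eyes.grab_frame("scene");print(r.get_t(),r.get_contact_force(),r.get_opening())
np.savez("k.npz",p=p,q=q,d=d)
cv2.imwrite("pics/f.png",np.hstack([cv2.resize(p[100:300,170:370],(400,400),interpolation=2),cv2.resize(q[70:270,200:400],(400,400),interpolation=2)]))
E
```

```text
1 [ 0.972 -0.135 -0.761  1.844 -0.095  1.397  0.06 ] [-0.329  0.571  0.771  1.654 -0.438  1.097  0.395]
-1 [-1.047 -0.384  0.763  1.934  0.263  1.495  2.628] [ 0.688  0.625 -0.832  1.561  0.488  1.174  2.728]
22.2167 [-1.047 -0.383  0.761  1.935  0.264  1.495  2.627]Traceback (most recent call last):
  File "<stdin>", line 13, in <module>
cell.IKError: the arm cannot follow that straight line within its joint ranges
```

```bash
python3 - <<'E'
from h import *
np.set_printoptions(precision=3,suppress=True)
K=np.array([.6125,-.156])
Rd=tool(-np.pi/2,0.,1,1);via=np.r_[(W([-.40,-.05,0]))[:2],.36]
r.move_pose(via,Rd);print(r.get_t(),r.get_qpos())
try:
    r.move_l(np.r_[K,.30],Rd,speed=.2)
except r.IKError: 
    print("pose");r.move_pose(np.r_[K,.32],Rd)
print(r.get_t(),r.get_qpos())
r.move_l(np.r_[K,.195],Rd,speed=.15)
q,d=eyes.grab_frame("top");p,_=eyes.grab_frame("scene");print(r.get_t(),r.get_contact_force(),r.get_opening())
np.savez("k.npz",p=p,q=q,d=d)
cv2.imwrite("pics/f.png",np.hstack([cv2.resize(p[100:300,170:370],(400,400),interpolation=2),cv2.resize(q[70:270,200:400],(400,400),interpolation=2)]))
E
```

```text
22.4667 [-1.047 -0.382  0.762  1.934  0.263  1.495  2.627]
pose
24.3333 [-0.5    0.564  1.155  1.425 -0.514  1.48   0.47 ]
25.4167 [-0.471 -0.063  0.211] 0.0006355228559145286
```

View pics/f.png

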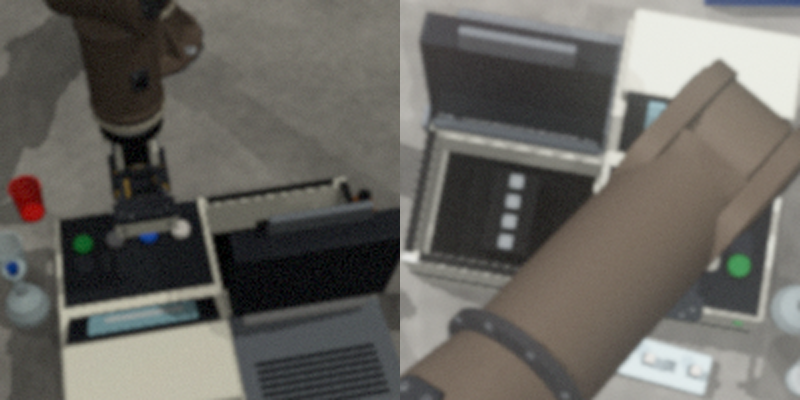

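The lid stays up (right panel 425–620, 10–150) and the gripper sits over the blue key (150,238 in the left panel) between white and grey. I press with force monitoring.

```bash
python3 - <<'E'
from h import *
np.set_printoptions(precision=2,suppress=True)
K=np.array(r.get_tcp_pos())[:2]
F=lambda:np.mean([r.get_contact_force() for _ in range(20)],0)
f0=F();z=.195;t0=r.get_t()
while z>.145:
    z-=.004 if z>.166 else .001
    r.move_l(np.r_[K,z],speed=.04 if z>.166 else .02);f=F()-f0
    print(round(z,4),round(r.get_t(),2),f)
    if abs(f[2])>9 or r.get_t()>40:break
E
```

```text
0.191 25.67 [1.05 0.52 0.25]
0.187 25.92 [-0.16 -0.71 -0.26]
0.183 26.17 [-0.1   0.04 -0.27]
0.179 26.42 [ 0.25 -0.52 -0.79]
0.175 26.67 [ 0.13  0.14 -0.1 ]
0.171 26.92 [ 0.57 -0.58  0.25]
0.167 27.17 [1.14 0.99 0.19]
0.163 27.52 [ 0.87  0.76 -0.03]
0.162 27.77 [1.07 0.81 0.08]
0.161 28.02 [ 0.65  0.11 -0.64]
0.16 28.27 [ 0.76  0.65 -0.44]
0.159 28.52 [ 1.51 -0.38 -0.15]
0.158 28.77 [0.17 1.08 0.37]
0.157 29.02 [ 1.37 -0.45  0.15]
0.156 29.27 [-0.03 -0.2  -0.63]
0.155 29.52 [0.23 1.22 0.96]
0.154 29.77 [1.56 0.18 1.44]
0.153 30.02 [ 0.06 -0.37  2.49]
0.152 30.27 [ 0.04 -0.12  3.11]
0.151 30.52 [-0.16 -0.3   3.17]
0.15 30.77 [ 1.02 -0.53  5.7 ]
0.149 31.02 [-2.19  1.55 12.88]
```

Contact began near z = 0.155 and the key reached its hard stop at 0.150 (5 mm travel, then 12.9 N). I release, withdraw and verify.

```bash
python3 - <<'E'
from h import *
np.set_printoptions(precision=3,suppress=True)
r.dwell(.2);K=np.array(r.get_tcp_pos())[:2]
r.move_l(np.r_[K,.32],speed=.15)
v=W([-.36,-.15,0])[:2]
try:r.move_l(np.r_[v,.36],speed=.2)
except r.IKError:print("stay")
r.dwell(.3)
q,d=eyes.grab_frame("top");p,_=eyes.grab_frame("scene");print(r.get_t(),r.get_tcp_pos(),np.mean([r.get_contact_force() for _ in range(20)],0))
cv2.imwrite("pics/g.png",np.hstack([cv2.resize(p[100:300,170:370],(400,400),interpolation=2),cv2.resize(q[70:310,160:400],(400,400),interpolation=2)]))
E
```

```text
35.0167 [ 0.356 -0.177  0.36 ] [ 0.437 -0.531 -0.624]
```

View pics/g.png

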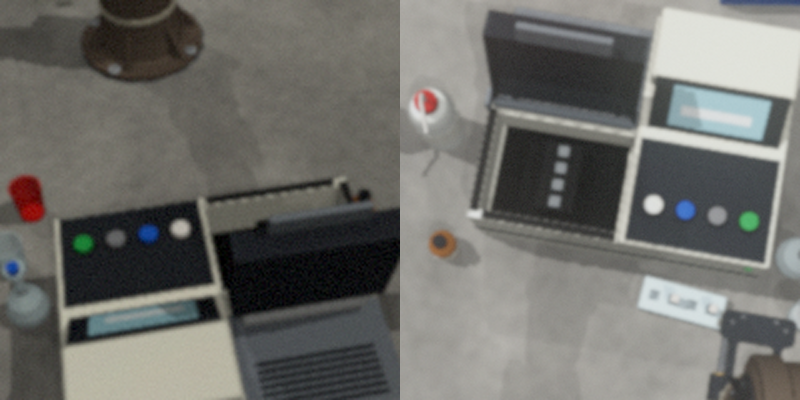

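The lid is leaning back (right panel 485–650, 15–130). The keys are up at (653–748, 205–220), and the bottles and rack are where they were. The robot is clear of everything.

```bash
python3 -c "
from cell import r
print(r.hand_in())"
```

```text
the job is handed in; nothing more can be done
None
```

The lid is up and resting back on its stop, the blue zero key was then pushed fully down once and released, the other keys and the glassware look undisturbed in the last pictures, and the job was handed in at about 35 s.

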